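# Open the telescopic length stop by one hole and lay the block in it

## Task

The telescopic length stop on the bench is set one hole too tight for the long grey block. Press its spring snap button in flush, slide the square tube to the next hole so that the gap between its end plate and the fixed anvil opens by one hole, and let the button spring out again there. Then lay the long block flat on the base plate, lengthwise in the gap in line with the tube, and let it go.

Things in the scene. Friction and masses are not known exactly. Their poses are not given: they have to be found in the camera images.
- stand: Length stop, fixed to the bench: dark steel base plate 60x390x8 mm (x,y,z), a square tube lying above it. Origin: centre of the plate's underside. Own y is the tube's axis, z up, -x the button's side (toward the robot). A bracket at y +154 to +190 mm (44 wide, 60 high) holds the fixed inner bar, axis at x 0, z 45 mm. The tube slides on the bar.
- tube (a joint): Slide of the tube in m: 0 at the start, grows as the tube moves along the stand's +y and the gap opens. Four 15 mm holes in its -x wall, 32 mm apart: the button catches at 0, at 0.032 (the next hole, wanted), 0.064 and -0.032, about 0.5 mm play each way. Friction 1.5 N, light damping; locked while the button stands out.
- snap (a joint): How far the button is pressed, m: 0 fully out, 0.005 flush with the tube's side, 0.008 under the wall between holes. Spring 1.5 N at 0, 3.5 N flush. With tube and button pinched together between two fingers so that the button is flush, sliding the tube carries its wall over the dome; the button springs out by itself in the next hole. It stays in place along y.
- button_place (a point): Centre of the mouth of the hole in which the button stands, on the tube's -x face; at x -14, y 0, z 45 mm of the stand, fixed to the stand. The button is a steel dome of 14 mm diameter standing 5 mm out of it toward the stand's -x. Axes as the stand's.
- end_plate_face (a point): Point on the end plate's outer face, mid-width, 20 mm above the bench, at y -106 mm of the stand when joint tube is 0; moves with the tube. The plate (44 wide, 10 thick, top 58 mm above the bench) closes the -y end of the aluminium tube, which is 28x28 mm (z 31 to 59 mm) and 140 mm long, reaching from y -96 to +44 mm of the stand at tube 0. Axes as the stand's.
- anvil_face (a point): Point on the anvil's face toward the end plate, mid-width, 20 mm above the bench, at y -158 mm of the stand; fixed. The anvil is a steel block 44x32 mm, top 48 mm above the bench, at the stand's -y end. The gap from here to the end plate is 52 mm at the start and 84 mm at the next hole; its floor is the base plate, 8 mm above the bench. Axes as the stand's.
- long_block: The long block: plain grey steel, 30x72x24 mm (x,y,z), about 0.35 kg, loose on the bench to the left of the stop. Origin: centre of its underside; own y along its length, z up. The small near-cube of 25 mm is another block, not needed.
There are look-alikes about, which are no part of the job. There is more than one size of the long_block; the job needs the middle-sized.

How it is judged:
On the way, in this order (a step that is already met when the one before it is completed fails the run):
1. the snap button is pressed flush (value of joint snap above 0.004 m), for 0.1 s.
2. the tube has reached the next hole and the button has sprung out there (value of joint tube between 0.0285 and 0.0355 m and value of joint snap below 0.0015 m), for 0.2 s.
At the end, for the whole second after the job is handed in: Tube caught at the next hole (32 mm on, within 3.5 mm), button fully out (within 1.5 mm); long block at rest, flat and right side up on the base plate between end plate and anvil, within 18 mm of the centre line and 0.25 rad of the tube's axis (all of step 2 and y of long_block in the frame of stand between -0.127 and -0.105 m and x of long_block in the frame of stand between -0.018 and 0.018 m and z of long_block in the frame of stand between 0.005 and 0.011 m and angle between the y axis of long_block and the y axis of stand, either way round below 0.25 rad and angle between long_block's own z axis and vertical below 0.08 rad and linear speed of long_block below 0.01 m/s); the robot touches nothing.
It also fails if it takes over 58 s, if anything falls off the work surface, if the arm or the gripper's body presses on something with over 40 N, if the wrist force passes 120 N, or if a joint passes its speed limit or range.

## Robot

A 7-joint arm with a two-finger parallel gripper is mounted at the origin on a cart in front of the work surface, level with it; the furniture and walls round the work are solid. World frame = base frame: x ahead of the robot, y to its left, z up, the work surface at z = 0. Lengths are in m, angles in rad, forces in N, time in s.
With the tool pointing down it reaches from about 0.4 to 0.85 m from the base axis. Payload 4.5 kg.
Tool frame: the origin (TCP) lies on the centre line of the jaws, within the pads' length; the fingertips stand r.tip_extent ahead of it and the grasp point (between the pads) is the TCP (r.tip_extent is the distance from the TCP to the fingertips, in m); z points along the fingers, y is the line along which they close (so a half turn about z gives the same grasp; the last joint's range is limited). The gripper opens to 88 mm and grips with 3 to 60 N. Pads are 18 mm wide; open, the fingers measure 123 mm over their backs; the gripper's body (75 mm by 187 mm) begins 45 mm behind the grasp point.
Start: joints at [1.3, 0.689, -0.195, 1.565, 0.157, 0.902, -0.215], TCP at [0.188, -0.596, 0.258] pointing down, gripper open.
Joint ranges: [-3.01, 3.01], [-0.46, 2.08], [-1.47, 1.51], [0.13, 2.56], [-1, 4.14], [0.04, 2.09], [-2.66, 2.66]. Speed limits (rad/s): [2.57, 2.57, 3.14, 3.14, 3.14, 3.14, 3.14].

## Interface

Orientations are given as a unit quaternion [x, y, z, w].
In Python, from plant import sensors, vision, finish_job, r gives the robot as it stands. The module is installed in compiled form; this text tells all that it offers.
- The arm moves only by the tool step_arm, never from a script. Its argument "steps" is a list of rows, each a list of 2 entries, a list of its own where there are three numbers: the shift along the tool's x, y, z in cm, then the turn, a rotation vector about the tool's x, y, z in degrees. A call has 1 to 12 rows; each row shifts and turns the commanded pose from where the row before left it, along the tool's axes as they then stand; what a row does not reach is not made up. A row lasts 1/8 s, in which the tool goes at most 62.5 mm and 10.7 degrees, less where a joint would pass 70% of its speed; a pose out of reach is approached as far as the arm can. A call with a gripper value outside its range is refused whole. "claw" is the opening, from -1 (shut) to 1 (fully open), set as the call begins (left out, the last holds). The fingers move at their own pace and stop on an object; "grip_force" is the grip in N (left out, the last holds). Time passes only in rows, so rows that do not move let the fingers close. It gives the time, the measured TCP pose, the force, the opening and the grip force at its end, in the units of the state.
- sensors.get_state(): the state, without advancing time (a new reading comes with each control period).
- vision.snapshot(name): name is "scene" or "top" or "wrist"; returns a dict with "img" (400x640x3 uint8, red, green, blue), "fx", "fy", "cx", "cy" (pixels), "k1" (the pictures are not rectified: a ray, as slopes to the right and down, at radius r is drawn at 1 + k1 r^2 times it, then the intrinsics apply), "position" and "rotation" of the camera in the world. Camera axes: x right, y down, z forward; pixel columns grow to the right and rows downward; lengths in m; the calibration is good to about 2 mm. A picture is of the moment at which its call begins. There is no depth.
- finish_job(): hands the job in; it is judged then, once.
The state is a dict: "clock": time; "q": joint angles; "qd": joint speeds; "joint_torque": joint torques, N m; "tool_pos": TCP position; "eef_rot": TCP orientation; "contact_force": force on the tool from outside, world axes, zero at the start; "moment": the same for the moment, N m; "opening": opening from 0.0 (shut) to 1.0 (fully open); "finger_force": force on a finger pad.
Only numpy, scipy, OpenCV 4.12 (cv2) and the standard library are available. Lean on these libraries where they do the work, as an engineer would, in place of code of your own. Each camera call takes 0.05 s, during which the arm holds its last target. There are 200 camera calls.

## Working session

There is one attempt and no reset: what is moved stays moved. The work goes in short steps, Python scripts to look and compute and a tool call to move; the robot and the scene stay as the last step left them, time stands still between calls to the robot, and variables do not carry over. Pictures are saved under pics/ and viewed, at most 10 in all, crops included, and the job is handed in when it is done.

Besides the shell and the picture viewer there is one more tool, called after ">>>" by a JSON object that holds its "name" and its "arguments". step_arm: Moves the arm, as the interface text tells. Its arguments: {"type":"object","properties":{"steps":{"type":"array"},"claw":{"type":"number"},"grip_force":{"type":"number"}},"required":["steps"]}

```bash
mkdir -p pics
cat > h.py <<'E'
import numpy as np, cv2
from plant import sensors, vision, finish_job, r
from scipy.spatial.transform import Rotation as R
def snap(n,f=None):
    s=vision.snapshot(n)
    if f: cv2.imwrite(f,s["img"][:,:,::-1])
    return s
def rot(s):
    M=np.array(s["rotation"],float)
    return M if M.shape==(3,3) else R.from_quat(M).as_matrix()
def ray(s,px):
    K=np.array([[s["fx"],0,s["cx"]],[0,s["fy"],s["cy"]],[0,0,1.]])
    p=cv2.undistortPoints(np.array(px,float).reshape(-1,1,2),K,np.array([s["k1"],0,0,0.])).reshape(-1,2)
    return np.c_[p,np.ones(len(p))]@rot(s).T
def onz(s,px,z):
    d=ray(s,px);o=np.array(s["position"])
    return o+d*((z-o[2])/d[:,2])[:,None]
def proj(s,P):
    p=(np.atleast_2d(P)-np.array(s["position"]))@rot(s);u=p[:,:2]/p[:,2:]
    u=u*(1+s["k1"]*(u**2).sum(1))[:,None]
    return u*[s["fx"],s["fy"]]+[s["cx"],s["cy"]]
E
python3 - <<'E'
from h import *
for n in("scene","top"):
    s=snap(n,f"pics/{n}0.png");print(n,s["position"],s["rotation"],s["fx"],s["k1"])
print(r.tip_extent,sensors.get_state())
a=cv2.imread("pics/scene0.png");b=cv2.imread("pics/top0.png")
E
```

```text
scene [0.06444532 0.44515853 0.65916104] [-0.42151686  0.82023506 -0.34226036  0.17998843] 376.8998999474297 -0.06445834392290267
top [0.47199975 0.10372297 0.98645587] [ 0.7104404  -0.70292534  0.02431012 -0.02407115] 448.01369683248487 0.03861941952248737
0.019 {'clock': 0.1, 'q': array([ 1.29982521,  0.68991069, -0.19449686,  1.56621271,  0.15731822,
        0.90245186, -0.21512042]), 'qd': array([-0.00044493, -0.00259626, -0.00131201, -0.00195432, -0.00079012,
        0.00100704, -0.00052912]), 'joint_torque': array([-3.43668486e-03, -5.28509831e+01, -1.27165563e+00, -1.53840530e+01,
       -5.25965332e-02,  1.96844696e-03,  5.00472026e-05]), 'tool_pos': array([ 0.18734191, -0.59572755,  0.25699028]), 'eef_rot': array([ 9.88407974e-01,  1.51819117e-01, -1.87642668e-04, -7.73630878e-04]), 'contact_force': array([ 0.00153682, -0.61803637, -0.36801391]), 'moment': array([ 0.03916091, -0.0528349 ,  0.03030308]), 'finger_force': 0.0, 'opening': 1.000699377824339}
```

View pics/top0.png

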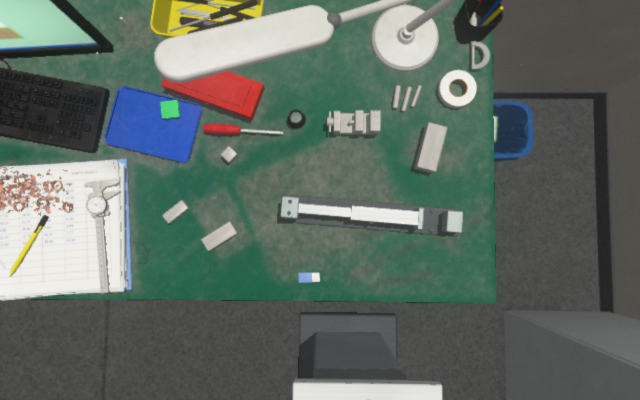

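View pics/scene0.png

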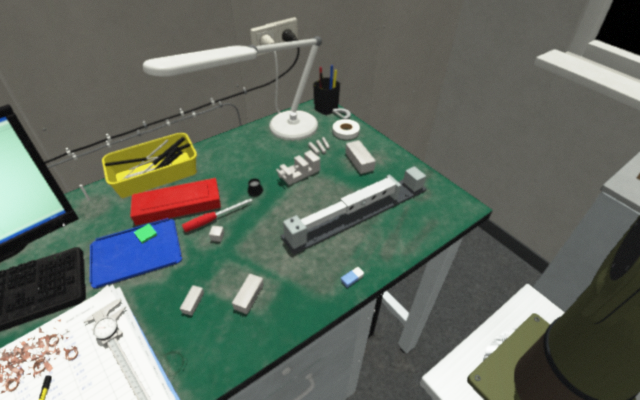

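The top view shows the stop with its bracket at (289,208) and anvil at (452,222). The candidate blocks are small (175,212), middle (219,236) and large (432,148). The middle one, left of the stop, should be 72x30, so I'll measure all three.

Run:
```python
from h import *
s=snap("top");im=s["img"]
hsv=cv2.cvtColor(im,cv2.COLOR_RGB2HSV)
m=((hsv[...,1]<60)&(hsv[...,2]>105)).astype(np.uint8)*255
for n,(u,v) in dict(small=(175,212),mid=(219,236),big=(432,148),brk=(289,208),anv=(452,222),tube=(380,214)).items():
    c,l,st,ce=cv2.connectedComponentsWithStats(m)
    k=l[v,u]
    if k==0: print(n,"none",hsv[v,u]);continue
    z=dict(small=.024,mid=.024,big=.024,brk=.06,anv=.048,tube=.059)[n]
    cs,_=cv2.findContours((l==k).astype(np.uint8),cv2.RETR_EXTERNAL,2)
    rc=cv2.minAreaRect(onz(s,cs[0].reshape(-1,2),z)[:,:2].astype(np.float32)*1000)
    print(n,st[k],np.round(rc[0]),np.round(rc[1]),rc[2])
print(onz(s,[(0,300),(490,300)],0))
a=cv2.resize(im[190:265,160:250],None,fx=4.4,fy=4.4,interpolation=2)[:,:,::-1]
b=cv2.resize(im[185:250,270:470],None,fx=4,fy=4,interpolation=2)[:,:,::-1]
o=np.zeros((600,800,3),np.uint8);o[:260]=b;o[262:262+a.shape[0],:a.shape[1]]=a
d=cv2.resize(im[110:185,370:455],None,fx=4.4,fy=4.4,interpolation=2)[:,:,::-1];o[262:262+d.shape[0],410:410+d.shape[1]]=d
cv2.imwrite("pics/c1.png",o)
```

```text
small [162 200  27  23 301] [511. 415.] [24. 57.] 39.44780349731445
mid [ 194  191   55   63 1952] [483. 320.] [130.  98.] 25.18056297302246
big [ 417  122   53   50 1521] [ 650. -164.] [101. 103.] 75.55288696289062
brk [  240   136   185   151 12290] [512.  79.] [337. 314.] 36.95914840698242
anv [446 209  26  25 406] [ 495. -185.] [51. 48.] 84.23516082763672
tube [  240   136   185   151 12290] [512.  79.] [338. 315.] 36.95915985107422
[[ 0.31926169  0.78379853  0.        ]
 [ 0.32746742 -0.2644666   0.        ]]
```

View pics/c1.png

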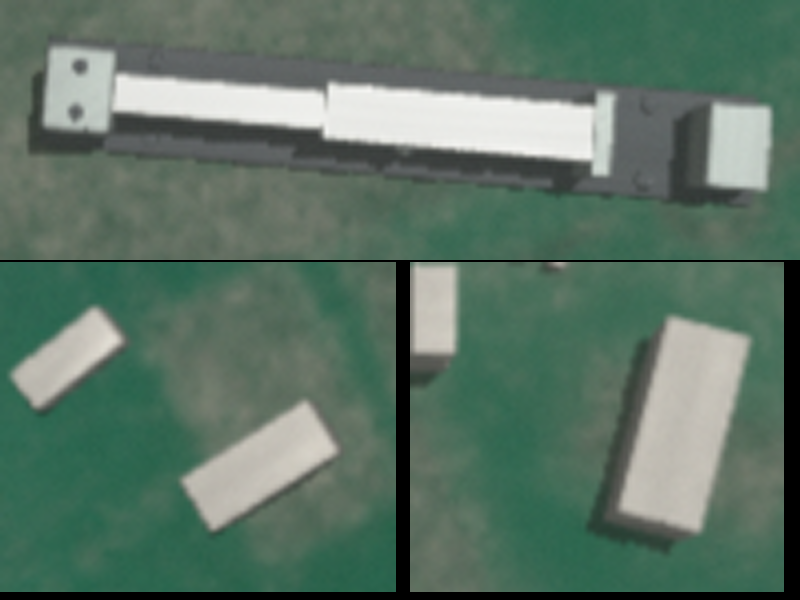

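The crop shows the stop clearly, with the dome at about (405,150) on the tube's lower side. The middle block has corners (305,400), (338,450), (212,531) and (180,482). Next I turn these corners into positions.

Run:
```python
from h import *
s=snap("top")
A=lambda L:(np.array(L,float)-[0,262]+.5)/4.4+[160,190]-.5
D=lambda L:(np.array(L,float)-[410,262]+.5)/4.4+[370,110]-.5
B=lambda L:(np.array(L,float)+.5)/4+[270,185]-.5
def rep(n,px,z):
    P=onz(s,px,z)[:,:2]*1000;rc=cv2.minAreaRect(P.astype(np.float32))
    print(n,"c",P.mean(0).round(1),"size",np.round(rc[1],1),"edges",[round(float(np.degrees(np.arctan2(*(P[(i+1)%4]-P[i])[::-1]))),1) for i in range(4)],P.round(0).tolist())
rep("mid",A([(305,400),(338,450),(212,531),(180,482)]),.024)
rep("small",A([(97,306),(125,342),(38,408),(10,374)]),.024)
rep("big",D([(668,316),(750,338),(700,534),(616,508)]),.03)
rep("brk",B([(50,45),(115,50),(110,132),(42,128)]),.06)
rep("anv",B([(710,103),(770,106),(768,190),(706,188)]),.048)
rep("endp",B([(595,92),(614,92),(610,176),(592,174)]),.058)
rep("tube",B([(328,82),(595,101),(592,160),(324,138)]),.059)
print("dome",onz(s,B([(405,150)]),.045))
```

```text
mid c [459.1 320.9] size [29.3 71.9] edges [-145.4, 123.5, 34.5, -55.8] [[491.0, 299.0], [467.0, 283.0], [427.0, 343.0], [451.0, 359.0]]
small c [510.7 414.9] size [22.4 52.9] edges [-141.0, 128.5, 40.7, -50.6] [[536.0, 402.0], [519.0, 387.0], [486.0, 428.0], [502.0, 442.0]]
big c [ 656.1 -134.5] size [ 42.6 100. ] edges [-104.9, 165.6, 73.1, -15.1] [[709.0, -127.0], [699.0, -167.0], [602.0, -142.0], [614.0, -101.0]]
brk c [521.  167.9] size [35.2 43.2] edges [-93.8, 177.3, 87.2, -4.5] [[544.0, 183.0], [541.0, 150.0], [499.0, 152.0], [500.0, 187.0]]
anv c [ 495.1 -175.7] size [32.1 44.4] edges [-92.2, 178.0, 88.8, -3.2] [[518.0, -161.0], [517.0, -192.0], [473.0, -191.0], [473.0, -159.0]]
endp c [ 500.9 -103.1] size [ 9.8 43.5] edges [-89.4, 177.0, 84.3, -2.4] [[522.0, -99.0], [522.0, -109.0], [479.0, -107.0], [480.0, -97.0]]
tube c [506.9 -29. ] size [138.6  30.5] edges [-93.5, 176.8, 85.9, -3.7] [[526.0, 39.0], [518.0, -99.0], [487.0, -97.0], [497.0, 41.0]]
dome [[ 0.49144172 -0.0024671   0.045     ]]
```

Checks hold: the middle block measures 72x29 mm and lies at (459,321), so it's the right one. Bracket to anvil is 344.6 mm against an expected 346 mm. The stand is at about (508,-3) with yaw -4.3°, and the button at about (494,-2). I move over the button first.

>>> {"name": "step_arm", "arguments": {"steps": [[[4,-3.9,0],[0,0,0]],[[4,-3.9,0],[0,0,0]],[[4,-3.9,0],[0,0,0]],[[4,-3.9,0],[0,0,0]],[[4,-3.9,0],[0,0,0]],[[4,-3.9,0],[0,0,0]],[[4,-3.9,0],[0,0,0]],[[4,-3.9,0],[0,0,0]],[[4,-3.9,0],[0,0,0]],[[4,-3.9,0],[0,0,0]],[[4,-3.9,0],[0,0,0]],[[4,-3.9,0],[0,0,0]]], "claw": 1, "grip_force": 20}}

```text
clock: 1.7
tool_pos: [0.5057, -0.0041, 0.2578]
eef_rot: [0.988, 0.152, 0.0, 0.0]
contact_force: [1.3, -0.4, 0.2]
opening: 0.995
finger_force: 0.0
```

>>> {"name": "step_arm", "arguments": {"steps": [[[0,0,0],[0,0,-9.7]],[[0,0,0],[0,0,-9.7]],[[0,0,0],[0,0,-9.7]],[[0,0,0],[0,0,-9.7]],[[0,0,0],[0,0,-9.7]],[[0,0,0],[0,0,-9.7]],[[0,0,0],[0,0,-10]],[[0,0,0],[0,0,0]],[[0,0,0],[0,0,0]]]}}

```text
clock: 2.82
tool_pos: [0.505, -0.0058, 0.2577]
eef_rot: [0.734, 0.679, -0.0, 0.0]
contact_force: [-0.1, 0.2, -0.1]
opening: 1.003
finger_force: 0.0
```

```bash
cat >> h.py <<'E'
def togo(P,yaw=None):
    "shift in tool axes (cm) to world P; turn (deg, tool z) so tool y has world angle yaw"
    st=sensors.get_state();M=R.from_quat(st["eef_rot"]).as_matrix()
    a=np.degrees(np.arctan2(M[1,1],M[0,1]))
    print("tcp",np.round(st["tool_pos"],4),"yaw",a.round(1),"tilt",np.degrees(np.arccos(-M[2,2])).round(2),"F",np.round(st["contact_force"],1),"open",round(st["opening"],3),"ff",st["finger_force"],"t",round(st["clock"],2))
    print("go cm",((np.array(P)-st["tool_pos"])@M*100).round(2),"turn",None if yaw is None else -((yaw-a+90)%180-90))
E
python3 - <<'E'
from h import *
togo([.508,-.003,.045],-4.3)
snap("wrist","pics/w1.png");print(sensors.get_state()["q"].round(2))
E
```

```text
tcp [ 0.505  -0.0058  0.2577] yaw -4.5 tilt 0.01 F [-0.1  0.2 -0.1] open 1.003 ff 0.0 t 2.83
go cm [ 0.31  0.28 21.27] turn -0.21160591103718218
[ 0.22  0.56 -0.48  1.91  0.37  0.75 -0.54]
```

View pics/w1.png

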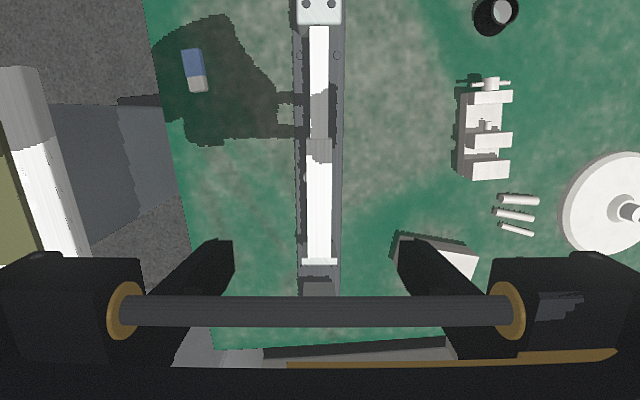

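The wrist view shows the tube at columns 306-334 (row 190), its upper end at row ~140, the end plate at row ~262 and the dome near (304,178). I check these against the estimate.

Run:
```python
from h import *
s=snap("wrist")
print("dome",onz(s,[(304,178)],.045).round(4))
print("tube mid",onz(s,[(320,190),(319.5,240)],.059).round(4))
c=np.radians(-4.3);y=np.array([-np.sin(c),np.cos(c)]);o=np.array([.508,-.003])
for v in(-.029,-.073): print("exp mid",(o+y*v).round(4))
im=s["img"];g=cv2.cvtColor(im,cv2.COLOR_RGB2GRAY)
for v in (165,178,190,220,245): print(v,g[v,292:346].tolist())
```

```text
dome [[ 0.4925 -0.0039  0.045 ]]
tube mid [[ 0.5098 -0.016   0.059 ]
 [ 0.5048 -0.0762  0.059 ]]
exp mid [ 0.5058 -0.0319]
exp mid [ 0.5025 -0.0758]
165 [123, 123, 126, 81, 116, 92, 69, 67, 73, 70, 72, 68, 69, 47, 174, 255, 253, 250, 248, 249, 250, 251, 250, 248, 249, 251, 253, 253, 255, 255, 255, 251, 251, 253, 254, 253, 252, 253, 255, 255, 124, 103, 109, 110, 114, 118, 109, 113, 115, 109, 101, 125, 120, 116]
178 [114, 117, 102, 81, 101, 115, 120, 69, 66, 68, 69, 147, 177, 92, 199, 255, 253, 250, 248, 248, 250, 250, 250, 248, 249, 251, 252, 251, 250, 250, 251, 250, 250, 252, 253, 252, 250, 252, 255, 255, 130, 106, 113, 110, 114, 115, 113, 113, 117, 104, 104, 129, 127, 128]
190 [110, 113, 119, 101, 94, 118, 116, 98, 73, 70, 72, 72, 68, 59, 102, 255, 255, 250, 249, 249, 250, 251, 250, 248, 248, 251, 252, 251, 250, 250, 251, 249, 250, 252, 253, 252, 251, 253, 255, 255, 120, 109, 113, 113, 120, 113, 117, 116, 112, 99, 131, 132, 127, 128]
220 [115, 119, 118, 122, 66, 107, 113, 113, 122, 75, 73, 72, 70, 66, 38, 255, 255, 251, 249, 249, 249, 251, 251, 249, 248, 250, 251, 251, 250, 250, 251, 249, 250, 251, 252, 252, 251, 255, 255, 183, 106, 112, 114, 111, 120, 116, 113, 117, 107, 108, 129, 130, 135, 133]
245 [111, 111, 117, 119, 127, 93, 114, 111, 115, 65, 84, 103, 105, 98, 85, 185, 255, 253, 248, 248, 248, 250, 250, 247, 246, 247, 249, 250, 250, 249, 251, 249, 248, 250, 250, 250, 249, 255, 255, 116, 95, 103, 103, 104, 116, 112, 116, 112, 98, 110, 115, 113, 108, 107]
```

>>> {"name": "step_arm", "arguments": {"steps": [[[0.3,0.4,3],[0,0,0.2]],[[0,0,4],[0,0,0]],[[0,0,4],[0,0,0]],[[0,0,4],[0,0,0]],[[0,0,3],[0,0,0]],[[0,0,2],[0,0,0]],[[0,0,1.3],[0,0,0]],[[0,0,0],[0,0,0]],[[0,0,0],[0,0,0]]]}}

```text
clock: 4.05
tool_pos: [0.5097, -0.003, 0.0453]
eef_rot: [0.735, 0.678, 0.0, 0.0]
contact_force: [0.7, -0.1, -0.7]
opening: 1.003
finger_force: 0.0
```

Run:
```python
from h import *
togo([.509,-.003,.045],-4.3)
```

```text
tcp [ 0.5097 -0.003   0.0453] yaw -4.5 tilt 0.07 F [ 0.7 -0.1 -0.7] open 1.003 ff 0.0 t 4.05
go cm [-0.01 -0.07  0.03] turn -0.24999823841005764
```

>>> {"name": "step_arm", "arguments": {"steps": [[[0,0,0],[0,0,0]],[[0,0,0],[0,0,0]],[[0,0,0],[0,0,0]],[[0,0,0],[0,0,0]],[[0,0,0],[0,0,0]],[[0,0,0],[0,0,0]],[[0,0,0],[0,0,0]],[[0,0,0],[0,0,0]],[[0,0,0],[0,0,0]],[[0,0,0],[0,0,0]]], "claw": -1, "grip_force": 20}}

```text
clock: 5.3
tool_pos: [0.509, -0.003, 0.0446]
eef_rot: [0.734, 0.679, -0.0, -0.0]
contact_force: [-1.6, 1.5, -0.9]
opening: 0.318
finger_force: 19.9
```

The opening of 28.0 mm equals the tube width, so the button is flush. Sliding now.

>>> {"name": "step_arm", "arguments": {"steps": [[[0.4,0,0],[0,0,0]],[[0.4,0,0],[0,0,0]],[[0.4,0,0],[0,0,0]],[[0.4,0,0],[0,0,0]],[[0.4,0,0],[0,0,0]],[[0.4,0,0],[0,0,0]],[[0.3,0,0],[0,0,0]],[[0.2,0,0],[0,0,0]],[[0.1,0,0],[0,0,0]],[[0.1,0,0],[0,0,0]],[[0.1,0,0],[0,0,0]],[[0,0,0],[0,0,0]]]}}

```text
clock: 6.8
tool_pos: [0.5114, 0.0287, 0.0446]
eef_rot: [0.735, 0.679, -0.0, -0.0]
contact_force: [-3.5, -0.8, -1.5]
opening: 0.316
finger_force: 20.0
```

Run:
```python
from h import *
togo([.509+.0024,-.003+.0319,.0446],-4.3)
s=snap("wrist");t=snap("top")
a=cv2.resize(s["img"][60:330,200:440],None,fx=2,fy=2,interpolation=2);b=cv2.resize(t["img"][180:250,400:470],None,fx=4,fy=4,interpolation=2)
o=np.zeros((560,790,3),np.uint8);o[:540,:480]=a[:,:,::-1];o[:280,490:770]=b[:,:,::-1];cv2.imwrite("pics/c2.png",o)
```

```text
tcp [0.5114 0.0287 0.0446] yaw -4.5 tilt 0.05 F [-3.5 -0.8 -1.5] open 0.316 ff 19.976139664322545 t 6.8
go cm [0.02 0.   0.  ] turn -0.23726223636285226
```

View pics/c2.png

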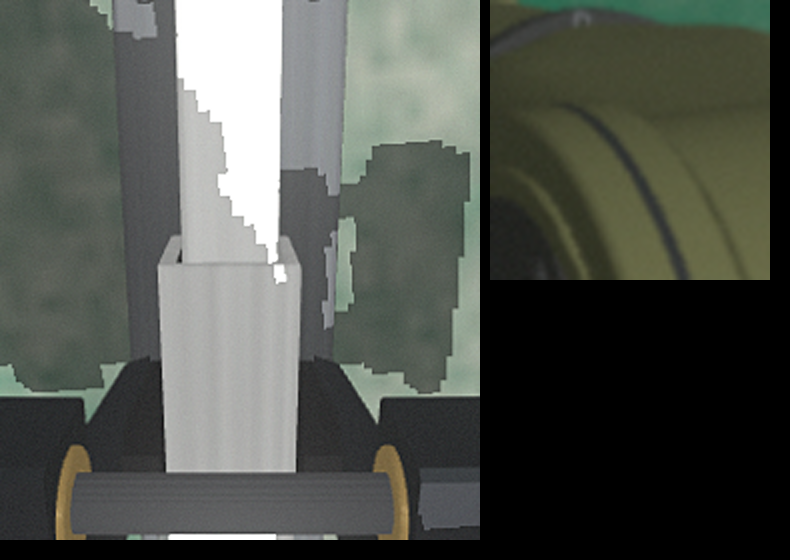

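The picture shows the tube's open end held between the fingers, with the rest of the stop hidden by the arm. I test the catch with a small nudge each way.

>>> {"name": "step_arm", "arguments": {"steps": [[[0.1,0,0],[0,0,0]],[[0.1,0,0],[0,0,0]],[[0,0,0],[0,0,0]],[[0,0,0],[0,0,0]]]}}

```text
clock: 7.4
tool_pos: [0.5114, 0.0298, 0.0446]
eef_rot: [0.735, 0.678, -0.001, 0.0]
contact_force: [-3.1, -2.8, -1.3]
opening: 0.313
finger_force: 20.0
```

>>> {"name": "step_arm", "arguments": {"steps": [[[-0.2,0,0],[0,0,0]],[[-0.1,0,0],[0,0,0]],[[-0.1,0,0],[0,0,0]],[[0,0,0],[0,0,0]],[[0,0,0],[0,0,0]]]}}

```text
clock: 8.02
tool_pos: [0.5114, 0.0283, 0.0446]
eef_rot: [0.734, 0.679, 0.001, -0.001]
contact_force: [-3.9, 2.0, -1.0]
opening: 0.317
finger_force: 20.0
```

Motion both ways is blocked within about 1 mm, so the tube is caught. Release, rise and look.

>>> {"name": "step_arm", "arguments": {"steps": [[[0.1,0,0],[0,0,0]],[[0,0,0],[0,0,0]],[[0,0,0],[0,0,0]],[[0,0,0],[0,0,0]],[[0,0,0],[0,0,0]],[[0,0,0],[0,0,0]]], "claw": 1}}

```text
clock: 8.78
tool_pos: [0.5117, 0.0279, 0.0447]
eef_rot: [0.735, 0.679, 0.0, 0.0]
contact_force: [-0.6, -0.0, -0.2]
opening: 0.975
finger_force: 0.0
```

>>> {"name": "step_arm", "arguments": {"steps": [[[0,0,-2],[0,0,0]],[[0,0,-4],[0,0,0]],[[0,0,-4],[0,0,0]],[[0,0,-4],[0,0,0]],[[4,0,0],[0,0,0]],[[5,-0.5,0],[0,0,0]],[[5,-0.5,0],[0,0,0]],[[5,-0.5,0],[0,0,0]],[[5,-0.5,0],[0,0,0]],[[5,-0.5,0],[0,0,0]],[[0,0,0],[0,0,0]],[[0,0,0],[0,0,0]]]}}

```text
clock: 10.28
tool_pos: [0.5095, 0.3178, 0.1843]
eef_rot: [0.735, 0.679, -0.001, 0.001]
contact_force: [0.2, -0.8, -1.1]
opening: 1.001
finger_force: 0.0
```

Run:
```python
from h import *
togo([.459,.321,.024],34.2)
t=snap("top");s=snap("wrist")
b=cv2.resize(t["img"][185:250,270:470],None,fx=4,fy=4,interpolation=2)
o=np.zeros((600,800,3),np.uint8);o[:260]=b[:,:,::-1];o[270:,:528]=cv2.resize(s["img"],(528,330))[:,:,::-1];cv2.imwrite("pics/c3.png",o)
c=np.radians(-4.3);y=np.array([-np.sin(c),np.cos(c)]);p=np.array([.5085,-.003])
print("exp endplate top outer mid top-px",proj(t,np.r_[p+y*-.074,.058]),proj(t,np.r_[p+y*-.106,.058]))
```

```text
tcp [0.5095 0.3178 0.1843] yaw -4.5 tilt 0.12 F [ 0.2 -0.8 -1.1] open 1.001 ff 0.0 t 10.28
go cm [-0.05 -5.06 16.03] turn -38.74543508840591
exp endplate top outer mid top-px [[407.56582449 216.83704827]] [[423.05112445 218.17128057]]
```

View pics/c3.png

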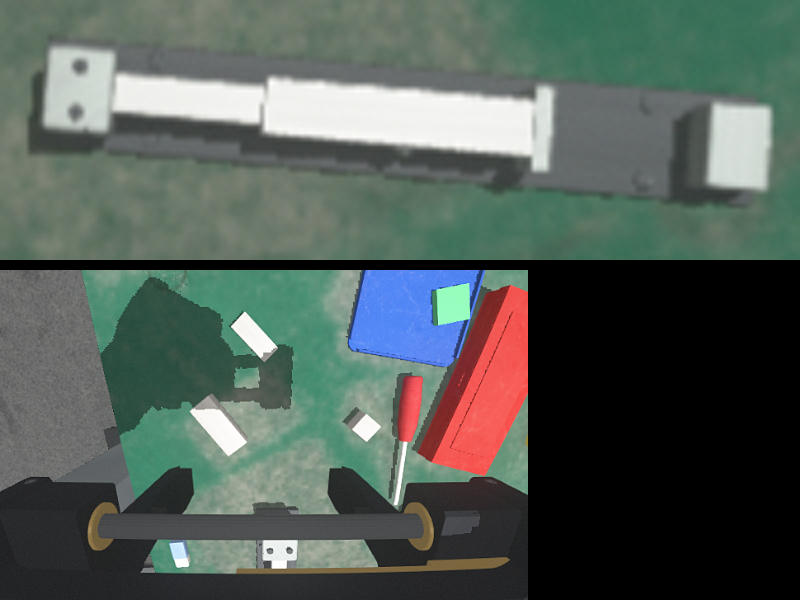

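The end plate shifted 15.4 px against 15.5 px expected, and the dome is out at (405,150), so the tube is at the next hole. Now the middle block, seen at (218,425) in the lower picture.

>>> {"name": "step_arm", "arguments": {"steps": [[[0,-5.1,0],[0,0,0]],[[0,0,0],[0,0,-9.7]],[[0,0,0],[0,0,-9.7]],[[0,0,0],[0,0,-9.7]],[[0,0,0],[0,0,-9.6]],[[0,0,3],[0,0,0]],[[0,0,0],[0,0,0]],[[0,0,0],[0,0,0]]]}}

```text
clock: 11.38
tool_pos: [0.4593, 0.3224, 0.1553]
eef_rot: [0.469, 0.883, 0.0, 0.0]
contact_force: [0.2, 1.1, 0.0]
opening: 0.999
finger_force: 0.0
```

Run:
```python
from h import *
togo([.459,.321,.024],34.2)
s=snap("wrist");im=s["img"];hsv=cv2.cvtColor(im,cv2.COLOR_RGB2HSV)
c=proj(s,[.459,.321,.024]);print("exp px",c)
cv2.imwrite("pics/w4.png",im[:,:,::-1])
m=((hsv[...,1]<45)&(hsv[...,2]>150)).astype(np.uint8)
cs,_=cv2.findContours(m,cv2.RETR_EXTERNAL,2)
for k in cs:
    if 200<cv2.contourArea(k)<40000:
        rc=cv2.minAreaRect((onz(s,k.reshape(-1,2),.024)[:,:2]*1000).astype(np.float32));print(np.array(cv2.boundingRect(k)),np.round(rc[0],1),np.round(rc[1],1),round(rc[2],1))
```

```text
tcp [0.4593 0.3224 0.1553] yaw 34.1 tilt 0.03 F [0.2 1.1 0. ] open 0.999 ff 0.0 t 11.38
go cm [-0.09 -0.11 13.13] turn -0.10716626275845442
exp px [[314.17129324 198.67124768]]
[257 352  30  16] [521.3 146. ] [32.  20.5] 34.6
[262 252  24  39] [471.5 239.9] [20.8 39.8] 14.1
[294 163  87  78] [479.6 327.7] [73.7 73.9] 29.4
[540 116  53  43] [610.7 489.7] [50.1 19.1] 74.6
[414 109  26  64] [509.7 416.7] [21.9 52. ] 39.5
[470   0 170 119] [558. 528.] [152.9  92. ] 36.8
```

View pics/w4.png

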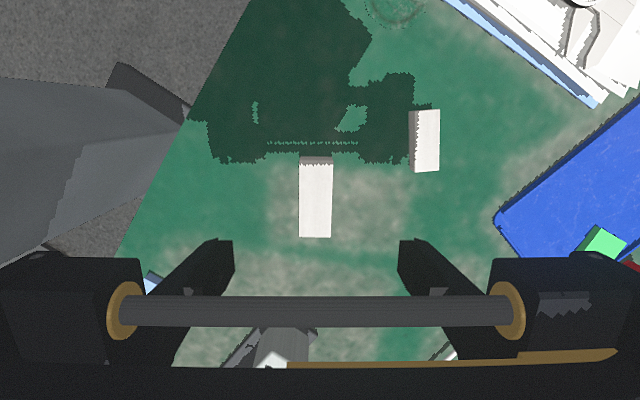

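The block lies between the fingers at (316,197), against an expected (314,199), well aligned. Descend and grip.

>>> {"name": "step_arm", "arguments": {"steps": [[[-0.1,0,4],[0,0,0]],[[0,0,4],[0,0,0]],[[0,0,3],[0,0,0]],[[0,0,1.5],[0,0,0]],[[0,0,0.6],[0,0,0]],[[0,0,0],[0,0,0]],[[0,0,0],[0,0,0]]]}}

```text
clock: 12.3
tool_pos: [0.46, 0.3226, 0.0247]
eef_rot: [0.468, 0.884, 0.001, 0.0]
contact_force: [-0.4, -0.4, 0.9]
opening: 1.002
finger_force: 0.0
```

>>> {"name": "step_arm", "arguments": {"steps": [[[0,0,0],[0,0,0]],[[0,0,0],[0,0,0]],[[0,0,0],[0,0,0]],[[0,0,0],[0,0,0]],[[0,0,0],[0,0,0]],[[0,0,0],[0,0,0]],[[0,0,0],[0,0,0]],[[0,0,0],[0,0,0]],[[0,0,0],[0,0,0]]], "claw": -1, "grip_force": 30}}

```text
clock: 13.42
tool_pos: [0.4594, 0.3221, 0.0237]
eef_rot: [0.468, 0.884, -0.0, 0.0]
contact_force: [-0.3, -0.3, -0.3]
opening: 0.341
finger_force: 29.9
```

>>> {"name": "step_arm", "arguments": {"steps": [[[0,0,-1],[0,0,0]],[[0,0,-3],[0,0,0]],[[0,0,-4],[0,0,0]],[[0,0,-4],[0,0,0]],[[0,0,-2],[0,0,0]],[[0,0,0],[0,0,0]],[[0,0,0],[0,0,0]]]}}

```text
clock: 14.3
tool_pos: [0.4589, 0.3212, 0.1628]
eef_rot: [0.468, 0.884, -0.001, -0.0]
contact_force: [-0.1, -0.9, -5.1]
opening: 0.336
finger_force: 29.9
```

Run:
```python
from h import *
c=np.radians(-4.3);y=np.array([-np.sin(c),np.cos(c)]);p=np.array([.5085,-.003])
P=p+y*-.116;print(P);togo(np.r_[P,.034],-4.3)
s=snap("wrist","pics/w5.png")
```

```text
[ 0.49980247 -0.11867348]
tcp [0.4589 0.3212 0.1628] yaw 34.2 tilt 0.13 F [-0.1 -0.9 -5.1] open 0.336 ff 29.87482700496912 t 14.3
go cm [-38.68 -21.29  12.95] turn 38.45709952934848
```

View pics/w5.png

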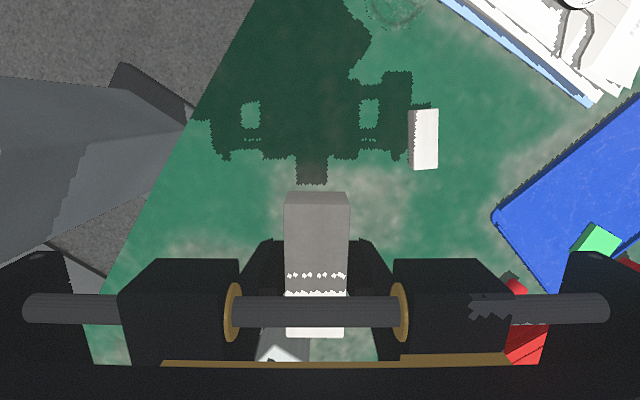

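The block is held across its width (opening 0.336, about 30 mm). Its far top edge is at row ~205 and its near edge at row ~338. I compute its offset along the grip.

Run:
```python
from h import *
s=snap("wrist");st=sensors.get_state();M=R.from_quat(st["eef_rot"]).as_matrix()
g=cv2.cvtColor(s["img"],cv2.COLOR_RGB2GRAY);print(g[188:215,316].tolist(),g[326:345,316].tolist())
for px in[(285,204),(349,204),(316,204),(316,337)]: print(px,((onz(s,[px],st["tool_pos"][2])[0]-st["tool_pos"])@M*1000).round(1))
```

```text
[142, 142, 136, 119, 109, 115, 114, 115, 114, 118, 119, 119, 119, 119, 120, 121, 131, 141, 139, 137, 134, 139, 134, 136, 133, 135, 137] [53, 171, 252, 239, 237, 237, 238, 237, 236, 239, 246, 215, 136, 133, 140, 145, 144, 139, 141]
(285, 204) [ 33.9 -13.4   0. ]
(349, 204) [33.9 14.8 -0.1]
(316, 204) [33.9  0.3 -0. ]
(316, 337) [-37.3   0.3   0. ]
```

>>> {"name": "step_arm", "arguments": {"steps": [[[-4.2,-2.3,0],[0,0,0]],[[-4.8,-2.7,0],[0,0,0]],[[-4.8,-2.7,0],[0,0,0]],[[-4.8,-2.7,0],[0,0,0]],[[-4.8,-2.7,0],[0,0,0]],[[-4.8,-2.7,0],[0,0,0]],[[-4.8,-2.7,0],[0,0,0]],[[-3.7,-1.8,0],[0,0,0]],[[-2,-1,0],[0,0,0]],[[0,0,0],[0,0,0]]]}}

```text
clock: 15.65
tool_pos: [0.4999, -0.12, 0.1626]
eef_rot: [0.47, 0.883, -0.001, -0.001]
contact_force: [-0.6, 0.9, -4.6]
opening: 0.339
finger_force: 29.9
```

>>> {"name": "step_arm", "arguments": {"steps": [[[0,0,0],[0,0,9.7]],[[0,0,0],[0,0,9.6]],[[0,0,0],[0,0,9.6]],[[0,0,0],[0,0,9.6]],[[0,0,0],[0,0,0]],[[0,0,0],[0,0,0]]]}}

```text
clock: 16.4
tool_pos: [0.5004, -0.1166, 0.1635]
eef_rot: [0.732, 0.681, 0.0, -0.0]
contact_force: [0.7, -0.1, -3.6]
opening: 0.337
finger_force: 29.9
```

Run:
```python
from h import *
togo([.4998,-.1187,.033],-4.3)
s=snap("wrist","pics/w6.png")
```

```text
tcp [ 0.5004 -0.1166  0.1635] yaw -4.1 tilt 0.05 F [ 0.7 -0.1 -3.6] open 0.337 ff 29.87489378079772 t 16.4
go cm [-0.22 -0.03 13.05] turn 0.22181232715495014
```

View pics/w6.png

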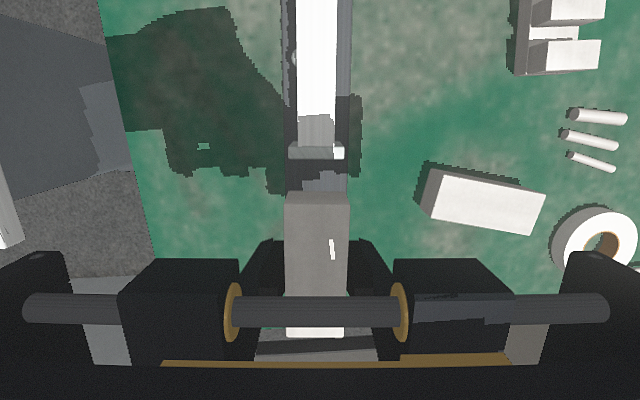

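The block hangs over the gap. The end plate's top spans rows 147-159 and its centre is at column ~317, in line with the block at ~317. I check the gap position from the end plate edge.

Run:
```python
from h import *
s=snap("wrist");st=sensors.get_state();M=R.from_quat(st["eef_rot"]).as_matrix()
g=cv2.cvtColor(s["img"],cv2.COLOR_RGB2GRAY);print(g[138:170,305].tolist(),g[152,280:355].tolist(),g[355:372,300].tolist())
for v in(146,152,159): print(v,((onz(s,[(317,v)],.058)[0]-st["tool_pos"])@M*1000).round(1))
c=np.radians(-4.3);y=np.array([-np.sin(c),np.cos(c)]);p=np.array([.5085,-.003])
print(proj(s,[np.r_[p+y*-.064,.058],np.r_[p+y*-.074,.058],np.r_[p+y*-.158,.048]]))
```

```text
[148, 149, 149, 149, 149, 152, 151, 135, 116, 127, 129, 129, 124, 125, 124, 124, 123, 120, 122, 119, 101, 61, 65, 62, 62, 61, 61, 66, 60, 66, 63, 62] [70, 71, 68, 65, 62, 63, 67, 65, 118, 119, 122, 129, 128, 126, 129, 128, 124, 128, 125, 126, 124, 120, 118, 126, 127, 124, 123, 127, 125, 125, 131, 126, 126, 126, 125, 127, 127, 126, 123, 123, 124, 130, 128, 129, 125, 127, 127, 123, 125, 123, 127, 129, 109, 255, 252, 246, 246, 246, 246, 243, 241, 242, 250, 249, 112, 56, 67, 61, 69, 70, 66, 64, 69, 69, 71] [115, 113, 114, 111, 114, 114, 105, 90, 93, 94, 91, 97, 91, 55, 32, 38, 34]
146 [ 48.8   1.6 105.6]
152 [ 44.2   1.7 105.6]
159 [ 38.8   1.7 105.6]
[[314.38421719 143.8720718 ]
 [314.36213026 156.97481479]
 [314.25130575 250.654732  ]]
```

The plate is 10 mm thick as measured, and its face is 38.8 mm ahead. The correction is about -1 mm along the tube and +1 mm across. Lower the block.

>>> {"name": "step_arm", "arguments": {"steps": [[[-0.1,0.1,3],[0,0,0.2]],[[0,0,3],[0,0,0]],[[0,0,2],[0,0,0]],[[0,0,2],[0,0,0]],[[0,0,1],[0,0,0]],[[0,0,1],[0,0,0]],[[0,0,0.5],[0,0,0]],[[0,0,0.3],[0,0,0]],[[0,0,0],[0,0,0]],[[0,0,0],[0,0,0]]]}}

```text
clock: 17.75
tool_pos: [0.5016, -0.1188, 0.036]
eef_rot: [0.735, 0.679, 0.0, 0.0]
contact_force: [-0.3, 0.2, -3.9]
opening: 0.333
finger_force: 29.9
```

Run:
```python
from h import *
togo([.4998,-.1187,.0325],-4.3)
```

```text
tcp [ 0.5016 -0.1188  0.036 ] yaw -4.5 tilt 0.04 F [-0.3  0.2 -3.9] open 0.333 ff 29.875006712973118 t 17.75
go cm [-0.   -0.18  0.35] turn -0.2351742275582751
```

>>> {"name": "step_arm", "arguments": {"steps": [[[0,0,0.2],[0,0,0]],[[0,0,0.1],[0,0,0]],[[0,0,0.1],[0,0,0]],[[0,0,0],[0,0,0]],[[0,0,0],[0,0,0]]]}}

```text
clock: 18.38
tool_pos: [0.5014, -0.1188, 0.0317]
eef_rot: [0.735, 0.679, -0.0, 0.0]
contact_force: [0.3, -0.5, -5.0]
opening: 0.338
finger_force: 29.9
```

>>> {"name": "step_arm", "arguments": {"steps": [[[0,0,0],[0,0,0]],[[0,0,0],[0,0,0]],[[0,0,0],[0,0,0]],[[0,0,0],[0,0,0]],[[0,0,0],[0,0,0]],[[0,0,0],[0,0,0]]], "claw": 1}}

```text
clock: 19.12
tool_pos: [0.5014, -0.1187, 0.0317]
eef_rot: [0.735, 0.679, -0.0, 0.0]
contact_force: [0.7, -0.3, -0.3]
opening: 0.984
finger_force: 0.0
```

>>> {"name": "step_arm", "arguments": {"steps": [[[0,0,-2],[0,0,0]],[[0,0,-4],[0,0,0]],[[0,0,-4],[0,0,0]],[[0,0,-4],[0,0,0]],[[-4,-3,-2],[0,0,0]],[[-5,-3,0],[0,0,0]],[[-5,-3,0],[0,0,0]],[[-5,-3,0],[0,0,0]],[[-5,0,0],[0,0,0]],[[-5,0,0],[0,0,0]],[[0,0,0],[0,0,0]],[[0,0,0],[0,0,0]]]}}

```text
clock: 20.62
tool_pos: [0.3587, -0.3975, 0.1915]
eef_rot: [0.734, 0.679, 0.0, -0.0]
contact_force: [-0.3, 1.3, -0.3]
opening: 1.001
finger_force: 0.0
```

Run:
```python
from h import *
togo([.4998,-.1187,.0325],-4.3)
t=snap("top");b=cv2.resize(t["img"][185:250,270:470],None,fx=4,fy=4,interpolation=2)
cv2.imwrite("pics/c7.png",b[:,:,::-1])
```

```text
tcp [ 0.3587 -0.3975  0.1915] yaw -4.5 tilt 0.06 F [-0.3  1.3 -0.3] open 1.001 ff 0.0 t 20.62
go cm [28.89 11.87 15.93] turn -0.2194996154151596
```

View pics/c7.png

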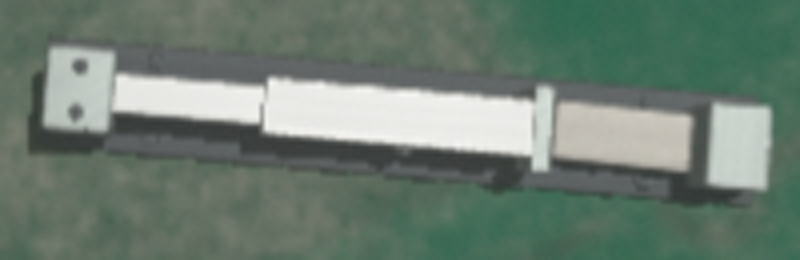

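The block lies flat in the gap, in line with the tube, with corners near (556,101), (693,112), (690,172) and (554,158). One check of its position, and the job is handed in only if it fits.

Run:
```python
from h import *
s=snap("top");px=(np.array([(556,101),(693,112),(690,172),(554,158)],float)+.5)/4+[270,185]-.5
P=onz(s,px,.032)[:,:2];c=np.radians(-4.3);yy=np.array([-np.sin(c),np.cos(c)]);xx=np.array([np.cos(c),np.sin(c)])
d=P-np.array([.5083,-.003]);x,y=(d@xx).mean(),(d@yy).mean();print(x,y,(d@yy).round(4))
if abs(x)<.012 and -.125<y<-.107: print(finish_job())
```

```text
0.0010689958820050867 -0.11689961685210166 [-0.0801 -0.1528 -0.1534 -0.0813]
the job is handed in; nothing more can be done
None
```

The job is handed in at about 21 s on the robot's clock: the tube is caught one hole on with the button out, and the block lies flat in the gap, about 1 mm off both the tube's centre line and the middle of the gap; no verdict was returned.

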